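# Release the control unit from the ratchet clamp

## Robot

A 6-joint arm with a two-finger parallel gripper is mounted at the origin on the work surface. World frame = base frame: x ahead of the robot, y to its left, z up, the work surface at z = 0. Lengths are in m, angles in degrees, forces in N, time in s.
With the tool pointing down it reaches from about 0.4 to 0.825 m from the base axis. Payload 7 kg.
Tool frame: the origin (TCP) lies midway between the tips of the shut fingers; the grasp point (between the pads) lies 19 mm behind it; z points along the fingers, y is the line along which they close (so a half turn about z gives the same grasp; the last joint's range is limited). The gripper opens to 88 mm and grips with 3 to 60 N. Pads are 19 mm wide; open, the fingers measure 130 mm over their backs; the gripper's body (78 mm by 193 mm) begins 47 mm behind the grasp point.
Start: joints at [-56.545, 20.546, 0.682, 0, -70.136, -16.507], TCP at [0.197, -0.646, 0.227] pointing down, gripper open.
Joint ranges: [-176.03, 176.03], [-82.01, 121.73], [-58.28, 71.71], [-173.87, 95.51], [-174.79, -0.11], [-173.66, 173.66]. Speed limits (degrees/s): [136.94, 136.94, 172.46, 180, 180, 180].

## Interface

Orientations are given as [roll, pitch, yaw] about the fixed x, y, z axes, in that order (R = Rz(yaw) Ry(pitch) Rx(roll)).
In Python, from plant import r gives the robot as it stands. The module is installed in compiled form; this text tells all that it offers.
- The arm moves only by the tool play_rows, never from a script. Its argument "rows" is a list of rows, each an object with "slide": the shift along the tool's x, y, z as a fraction of full scale, a list of three; "delta_rot": the turn, a rotation vector about the tool's x, y, z as a fraction of full scale, a list of three; "fingers": the opening, from -1 (shut) to 1 (fully open). In form: [{"slide": [x, y, z], "delta_rot": [rx, ry, rz], "fingers": fingers}, ...]. A call has 1 to 8 rows; each row shifts and turns the commanded pose from where the row before left it, along the tool's axes as they then stand; what a row does not reach is not made up. Full scale, the value 1, is 0.15 m for a shift and 0.08 rad for a turn. A row lasts 1/8 s, in which the tool goes at most 62.5 mm and 10.7 degrees, less where a joint would pass 70% of its speed; a pose out of reach is approached as far as the arm can. A call with a number of a shift or a turn outside -1 to 1 is refused whole. A call with a gripper value outside its range is refused whole. The fingers move at their own pace and stop on an object; "squeeze" is the grip in N (left out, the last holds). Time passes only in rows, so rows that do not move let the fingers close. It gives the time, the measured TCP pose, the force, the opening and the grip force at its end, in the units of the state.
- r.get_state(): the state, without advancing time (a new reading comes with each control period).
- r.capture(name): name is "side" or "top"; returns a dict with "image" (384x512x3 uint8, blue, green, red), "fx", "fy", "cx", "cy" (pixels), "R" (3x3) and "t" (3): a world point X has camera coordinates R X + t. Camera axes: x right, y down, z forward; pixel columns grow to the right and rows downward; lengths in m; the calibration is good to about 2 mm. A picture is of the moment at which its call begins. There is no depth.
- r.close_job(): hands the job in; it is judged then, once.
The state is a dict: "time_s": time; "joints": joint angles; "qd": joint speeds; "joint_torque": joint torques, N m; "tcp_pos": TCP position; "eef_rot": TCP orientation; "contact_force": force on the tool from outside, world axes, zero at the start; "moment": the same for the moment, N m; "gripper_width": finger opening in m; "gripper_force": force on a finger pad.
Only numpy, scipy, OpenCV 4.12 (cv2) and the standard library are available. Lean on these libraries where they do the work, as an engineer would, in place of code of your own. Each camera call takes 0.05 s, during which the arm holds its last target. There are 200 camera calls.

## Task

Press the thumb pad of the clamp's sprung pawl gently down, just hard enough to lift the pawl off the ratchet wheel, and keep it down until the sprung jaw has backed all the way off. Then let the pawl go, take the freed control unit out and set it down gently, flat and fins up, inside the black tray, without disturbing the other things on the bench.

Things in the scene. Friction and masses are not known exactly. Their poses are not given: they have to be found in the camera images.
- fixture: Ratchet clamp fixed to the bench: aluminium plate 110 x 295 x 10 mm along its y axis. Origin on the bench under the clamped unit's centre; z up, y points from the unit to the ratchet wheel. The unit lies on a black bed (36 mm wide, top at z = 25 mm), its -y end against two fixed posts, its +y end (y = 40 mm) against the sliding jaw. More than 18 N from the robot on any part of the clamp damages it.
- wheel_axis (a point): Nominal centre of the toothed steel ratchet wheel, 52 mm diameter, axis along fixture x, 50 mm above the bench. Rack and pinion tie it to the jaw. It is sprung to open the jaw, with drag; the pawl's nose, between two teeth at its top, holds it.
- pawl_pin (a point): Nominal point on the cross pin (along fixture x) of the pawl, a steel see-saw bar: nose on the wheel, tail with thumb pad 48 mm beyond the pin. Tail down lifts the nose against a spring: the pad frees the wheel 3 to 6 mm down and meets a hard stop near 7.5 mm; it takes 8 to 13 N to free, then 5 to 9 N to hold. Let up early, it catches the next tooth (5.6 mm of jaw) and can be pressed again.
- thumb_pad (a point): Nominal centre of the top of the pawl's thumb pad, a flat dark steel pad 26 mm (fixture x) by 24 mm (y) facing up, 83 mm above the bench; axes as the fixture's. Jaw, wheel and pawl share a bracket whose height is set by hand: the real pad is anywhere from 6 mm below to 6 mm above this point (sideways it is right), so find it by feel.
- jaw (a joint): Travel of the sliding jaw in m: 0 clamped, about 0.022 fully backed off (at its stop). With the pawl held off it backs off by itself in about 3 s. The jaw is 50 mm wide and about 65 mm high; its lip reaches 7 mm over the unit's +y end, so the unit cannot be lifted out while clamped.
- unit_center (a point): Centre, half-way up, of the aluminium control unit: a case 56 mm (x) by 80 mm (y) by 26 mm (z), about 0.3 kg, low fins on top, a black plug connector 24 mm wide standing out 14 mm at its -y end. In the clamp its axes lie as the fixture's, its underside 15 mm above the base plate and 10 mm free of the bed on both x sides; grip it across its 56 mm width (x).
- tray: Fixed low black open tray on the bench, 190 mm (x) by 170 mm (y) outside, walls 4 mm thick and 20 mm high, floor 4 mm thick. Origin under its centre, z up.
- spool: Solder spool standing on end, 56 mm diameter, 34 mm high; origin under its centre. Leave alone.
- flux: Small amber bottle, 44 mm diameter, 90 mm high; origin under its centre. Leave alone.
- driver: Screwdriver lying on the bench, 180 mm long, along its own x axis. Leave alone.
- unit: The same control unit; origin at the centre of its underside, axes as at its centre point.
There are look-alikes about, which are no part of the job. Leave any yellow look-alike of the unit alone.

How it is judged:
By the outcome, as a careful person would: the job done as asked, in the order asked, and still so for the second after the job is handed in, with the robot touching nothing.
It also fails if it takes over 64 s, if anything falls off the work surface, if the arm or the gripper's body presses on something with over 40 N, if the wrist force passes 120 N, or if a joint passes its speed limit or range.

## Working session

There is one attempt and no reset: what is moved stays moved. The work goes in short steps, Python scripts to look and compute and a tool call to move; the robot and the scene stay as the last step left them, time stands still between calls to the robot, and variables do not carry over. Pictures are saved under pics/ and viewed, at most 10 in all, crops included, and the job is handed in when it is done.

Besides the shell and the picture viewer there is one more tool, called by a JSON object that holds its "method" and its "body", one argument or row to a line. play_rows: Moves the arm, as the interface text tells. Shift numbers are shares of 0.15 m and turn numbers shares of 0.08 rad, none past 1 either way. Its arguments: {"type":"object","properties":{"rows":{"type":"array"},"squeeze":{"type":"number"}},"required":["rows"]}

```bash
mkdir -p pics; python3 - <<'E'
from plant import r
import cv2,numpy as np
for n in("top","side"):
    c=r.capture(n); cv2.imwrite(f"pics/{n}0.png",c["image"])
    np.savez(f"{n}.npz",**{k:c[k] for k in("fx","fy","cx","cy","R","t")})
    print(n,c["fx"],c["fy"],c["cx"],c["cy"],np.round(c["R"],4).tolist(),np.round(c["t"],4).tolist())
s=r.get_state();print({k:np.round(v,4).tolist() for k,v in s.items()})
E
```

```text
top 410.3243897805677 410.3243897805677 253.2714133003458 182.92344951875594 [[0.0133, -0.9999, 0.0094], [-0.9898, -0.0146, -0.1419], [0.142, -0.0075, -0.9898]] [-0.032, 0.552, 0.9818]
side 349.1357791080949 349.1357791080949 249.66625541146453 186.948088088119 [[-0.9064, -0.422, 0.0161], [-0.3067, 0.6316, -0.7121], [0.2904, -0.6504, -0.7019]] [0.4835, 0.2159, 0.6147]
{'time_s': 0.1, 'joints': [-56.5451, 20.5892, 0.64, -0.0173, -70.1371, -16.5069], 'qd': [-0.0565, -0.1072, 0.0474, 0.0477, 0.0315, -0.0612], 'joint_torque': [-0.0015, -58.4161, 29.375, 7.0155, 0.0102, -0.0001], 'tcp_pos': [0.1966, -0.6453, 0.2257], 'eef_rot': [179.9127, -0.009, -163.0579], 'contact_force': [-0.4149, 0.2755, -0.2521], 'moment': [-0.009, -0.0476, -0.0357], 'gripper_force': 0.0, 'gripper_width': 0.0877}
```

View pics/top0.png

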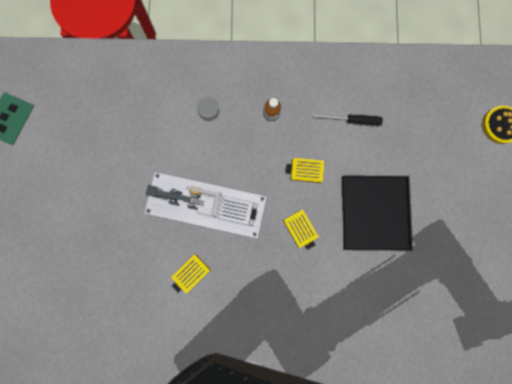

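View pics/side0.png

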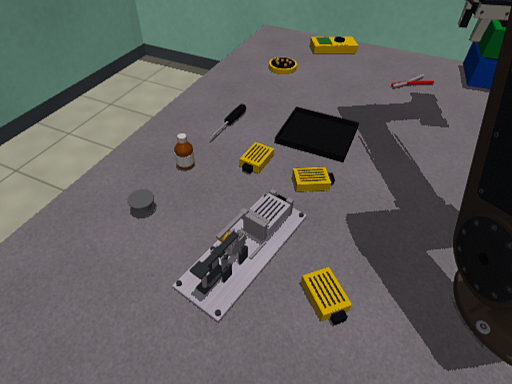

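Top view: clamp at (206,205), with its wheel end to the left at (150,190), and the tray at (377,213). The side view shows the clamp from its pawl end. Next I'll enlarge the clamp.

```bash
python3 - <<'E'
import cv2
a=cv2.imread("pics/top0.png")[165:245,138:273]; cv2.imwrite("pics/topc.png",cv2.resize(a,None,fx=5.9,fy=5.9,interpolation=cv2.INTER_CUBIC))
a=cv2.imread("pics/side0.png")[180:325,165:315]; cv2.imwrite("pics/sidec.png",cv2.resize(a,None,fx=4,fy=4,interpolation=cv2.INTER_CUBIC))
E
```

```text
(no output)
```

View pics/topc.png

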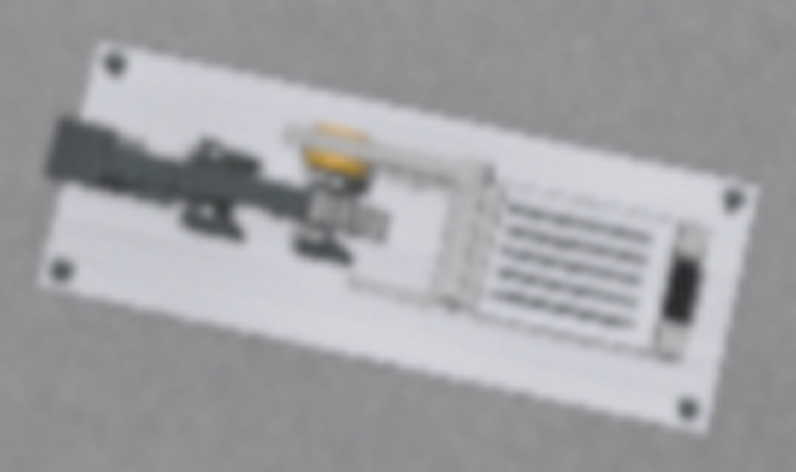

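View pics/sidec.png

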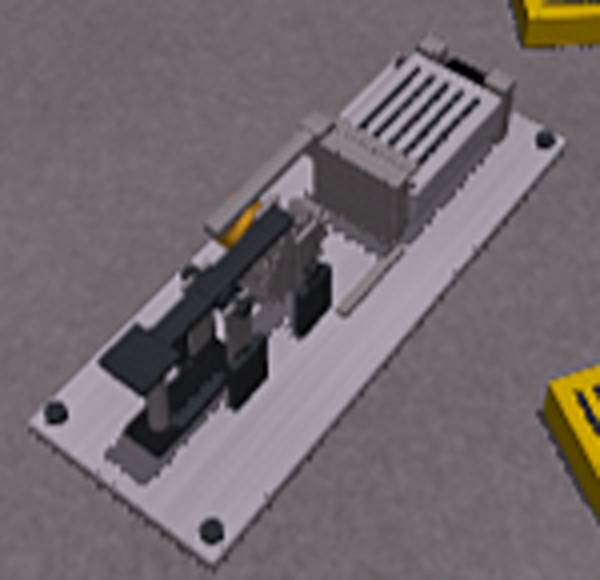

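The crops show the plate corners at top (100,42), (760,183), (708,434), (40,288) and side (30,425), (217,568), (565,145). The pad centre is at top (82,150) and side about (150,358). I'll fit the plate and tray from these.

```bash
cat > h.py <<'E'
import numpy as np, cv2
from scipy.optimize import least_squares
C={n:dict(np.load(f"{n}.npz")) for n in("top","side")}
def proj(n,X):
    c=C[n];p=np.atleast_2d(X)@c["R"].T+c["t"]
    return np.c_[c["fx"]*p[:,0]/p[:,2]+c["cx"],c["fy"]*p[:,1]/p[:,2]+c["cy"]]
def unproj(n,uv,z):
    c=C[n];d=c["R"].T@np.array([(uv[0]-c["cx"])/c["fx"],(uv[1]-c["cy"])/c["fy"],1]);o=-c["R"].T@c["t"]
    return o+d*(z-o[2])/d[2]
def T(p,L): # p=x,y,yaw
    L=np.atleast_2d(L);c,s=np.cos(p[2]),np.sin(p[2])
    return np.c_[p[0]+c*L[:,0]-s*L[:,1],p[1]+s*L[:,0]+c*L[:,1],L[:,2]]
ct=lambda a:(np.array(a,float)+.5)/5.9-.5+[138,165]
cs=lambda a:(np.array(a,float)+.5)/4-.5+[165,180]
E
python3 - <<'E'
from h import *
h=np.array([[.055,.1475,.01],[.055,-.1475,.01],[-.055,-.1475,.01],[-.055,.1475,.01]])
t=ct([(100,42),(760,183),(708,434),(40,288)]);s=cs([(30,425),(565,145),(217,568)])
f=lambda p:np.r_[(proj("top",T(p,h))-t).ravel(),(proj("side",T(p,h)[[0,2,3]])-s).ravel()]
q=least_squares(f,[.55,.1,-.2]);p=q.x
print("plate",p,np.degrees(p[2]),np.round(q.fun,1))
inv=lambda X:np.round(1e3*(T([0,0,-p[2]],(X-np.r_[p[:2],0])[None])[0]),1)
for z in(.077,.083,.089): print("pad",z,inv(unproj("top",ct((82,150)),z)),inv(unproj("side",cs((150,358)),z)))
print("lip",[inv(unproj("top",ct(u),.065)) for u in((495,180),(465,310))])
print("unit -y top corners side",[inv(unproj("side",cs(u),.051)) for u in((508,100),(412,52))])
print("conn front top",[inv(unproj("top",ct(u),.045)) for u in((700,262),(688,325),(672,255),(660,318))])
print("fins",[inv(unproj("top",ct(u),.051)) for u in((510,205),(650,238),(635,325),(495,295))])
b=np.array([[.095,.085,.02],[.095,-.085,.02],[-.095,-.085,.02],[-.095,.085,.02]])
im=cv2.imread("pics/top0.png");m=(im.max(2)<50).astype(np.uint8);m[:,:320]=0;m[:165]=0;m[255:]=0
cs_,_=cv2.findContours(m,0,2);k=max(cs_,key=cv2.contourArea);R=cv2.minAreaRect(k);print(R);tb=cv2.boxPoints(R)
print([np.round(unproj("top",u,.02),3).tolist() for u in tb])
E
```

```text
plate [ 0.49828052  0.09715922 -0.19594753] -11.226966715789166 [-0.8  0.4 -0.1  0.4 -0.2  0.4 -1.1  0.6 -0.8 -0.4  0.6 -2.  -0.3 -0.5]
pad 0.077 [  3.9 124.5  77. ] [  1.  117.7  77. ]
pad 0.083 [  3.5 123.   83. ] [ -1.9 120.3  83. ]
pad 0.089 [  3.  121.4  89. ] [ -4.8 122.8  89. ]
lip [array([ 28. , -40.2,  65. ]), array([-26.4, -39.9,  65. ])]
unit -y top corners side [array([ -31.5, -116.7,   51. ]), array([  27.1, -115.5,   51. ])]
conn front top [array([  14.2, -129.2,   45. ]), array([ -12.4, -129.8,   45. ]), array([  14.7, -117.2,   45. ]), array([ -11.9, -117.8,   45. ])]
fins [array([ 20.5, -47.3,  51. ]), array([  19.2, -106.9,   51. ]), array([ -17.2, -108.4,   51. ]), array([-17.2, -49.4,  51. ])]
((376.5, 213.0), (72.0, 69.0), 90.0)
[[0.574, -0.25, 0.02], [0.576, -0.427, 0.02], [0.395, -0.419, 0.02], [0.393, -0.247, 0.02]]
```

```bash
cat >> h.py <<'E'
P=np.array([0.49828,0.09716,-0.19595])
UNIT=T(P,[.0005,-.0755,0])[0]; PAD=T(P,[.0008,.122,.083])[0]; TRAY=np.array([.485,-.336,0])
from scipy.spatial.transform import Rotation as Ro
def go(target,yaw=np.degrees(P[2])-90):
    from plant import r
    s=r.get_state();R=Ro.from_euler("xyz",s["eef_rot"],degrees=True)
    e=(R.inv()*Ro.from_euler("xyz",[180,0,yaw],degrees=True)).as_rotvec()
    print("t",s["time_s"],"tcp",np.round(s["tcp_pos"],4),"rot",np.round(s["eef_rot"],1),"target",np.round(target,4))
    print("slide units",np.round(R.inv().apply(np.array(target)-s["tcp_pos"])/.15,3),"turn units",np.round(e/.08,3),"F",np.round(s["contact_force"],2))
E
python3 -c "
from h import *;print(UNIT,PAD);go(PAD)"
```

```text
[0.4840707  0.02300748 0.        ] [0.5228179  0.21666955 0.083     ]
t 0.1 tcp [ 0.1966 -0.6453  0.2257] rot [ 179.9   -0.  -163.1] target [0.5228 0.2167 0.083 ]
slide units [-3.755  4.862  0.958] turn units [ 1.8000e-02  9.0000e-03 -1.3489e+01] F [-0.41  0.28 -0.25]
```

{"method": "play_rows", "body": {
  "rows": [
    {"slide": [0,0,0],"delta_rot": [0,0,-1],"fingers": -1},
    {"slide": [0,0,0],"delta_rot": [0,0,-1],"fingers": -1},
    {"slide": [0,0,0],"delta_rot": [0,0,-1],"fingers": -1},
    {"slide": [0,0,0],"delta_rot": [0,0,-1],"fingers": -1},
    {"slide": [0,0,0],"delta_rot": [0,0,-1],"fingers": -1},
    {"slide": [0,0,0],"delta_rot": [0,0,-1],"fingers": -1},
    {"slide": [0,0,0],"delta_rot": [0,0,-1],"fingers": -1},
    {"slide": [0,0,0],"delta_rot": [0,0,-1],"fingers": -1}
  ],
  "squeeze": 10
}}

```text
time_s: 1.1
tcp_pos: [0.1967, -0.6454, 0.226]
eef_rot: [180.0, 0.0, -126.2]
contact_force: [-0.7, -0.8, 0.5]
gripper_width: 0.0131
gripper_force: 0.0
```

{"method": "play_rows", "body": {
  "rows": [
    {"slide": [0,0,0],"delta_rot": [0,0,-1],"fingers": -1},
    {"slide": [0,0,0],"delta_rot": [0,0,-1],"fingers": -1},
    {"slide": [0,0,0],"delta_rot": [0,0,-1],"fingers": -1},
    {"slide": [0,0,0],"delta_rot": [0,0,-1],"fingers": -1},
    {"slide": [0,0,0],"delta_rot": [0,0,-1],"fingers": -1},
    {"slide": [0,0,0],"delta_rot": [0,0,-0.5],"fingers": -1}
  ]
}}

```text
time_s: 1.85
tcp_pos: [0.1967, -0.6454, 0.226]
eef_rot: [180.0, 0.1, -101.1]
contact_force: [0.3, 0.3, 0.1]
gripper_width: 0.0003
gripper_force: 0.0
```

```bash
python3 -c "
from h import *;go([.5,-.35,.2]);go(PAD)"
```

```text
t 1.85 tcp [ 0.1967 -0.6454  0.226 ] rot [ 1.800e+02  1.000e-01 -1.011e+02] target [ 0.5  -0.35  0.2 ]
slide units [-2.321 -1.607  0.174] turn units [0.007 0.011 0.035] F [0.27 0.27 0.15]
t 1.85 tcp [ 0.1967 -0.6454  0.226 ] rot [ 1.800e+02  1.000e-01 -1.011e+02] target [0.5228 0.2167 0.083 ]
slide units [-6.057 -1.031  0.958] turn units [0.007 0.011 0.035] F [0.27 0.27 0.15]
```

{"method": "play_rows", "body": {
  "rows": [
    {"slide": [-0.29,-0.2,0],"delta_rot": [0,0,0],"fingers": -1},
    {"slide": [-0.29,-0.2,0],"delta_rot": [0,0,0],"fingers": -1},
    {"slide": [-0.29,-0.2,0],"delta_rot": [0,0,0],"fingers": -1},
    {"slide": [-0.29,-0.2,0],"delta_rot": [0,0,0],"fingers": -1},
    {"slide": [-0.29,-0.2,0],"delta_rot": [0,0,0],"fingers": -1},
    {"slide": [-0.29,-0.2,0],"delta_rot": [0,0,0],"fingers": -1},
    {"slide": [-0.29,-0.2,0],"delta_rot": [0,0,0],"fingers": -1},
    {"slide": [-0.29,-0.2,0],"delta_rot": [0,0,0],"fingers": -1}
  ]
}}

```text
time_s: 2.85
tcp_pos: [0.5005, -0.3493, 0.2263]
eef_rot: [180.0, 0.0, -101.2]
contact_force: [0.2, -1.4, -0.7]
gripper_width: 0.0006
gripper_force: 0.0
```

{"method": "play_rows", "body": {
  "rows": [
    {"slide": [-0.34,0.05,0],"delta_rot": [0,0,0],"fingers": -1},
    {"slide": [-0.34,0.05,0],"delta_rot": [0,0,0],"fingers": -1},
    {"slide": [-0.34,0.05,0],"delta_rot": [0,0,0],"fingers": -1},
    {"slide": [-0.34,0.05,0],"delta_rot": [0,0,0],"fingers": -1},
    {"slide": [-0.34,0.05,0],"delta_rot": [0,0,0],"fingers": -1},
    {"slide": [-0.34,0.05,0],"delta_rot": [0,0,0],"fingers": -1},
    {"slide": [-0.34,0.05,0],"delta_rot": [0,0,0],"fingers": -1},
    {"slide": [-0.34,0.05,0],"delta_rot": [0,0,0],"fingers": -1}
  ]
}}

```text
time_s: 3.85
tcp_pos: [0.5194, 0.0628, 0.2265]
eef_rot: [180.0, -0.0, -101.2]
contact_force: [2.3, -0.5, 0.1]
gripper_width: 0.0004
gripper_force: 0.0
```

```bash
python3 -c "
from h import *;go(PAD)"
```

```text
t 3.85 tcp [0.5194 0.0628 0.2265] rot [ 180.    -0.  -101.2] target [0.5228 0.2167 0.083 ]
slide units [-1.011  0.176  0.956] turn units [ 0.002 -0.001  0.013] F [ 2.31 -0.51  0.15]
```

{"method": "play_rows", "body": {
  "rows": [
    {"slide": [-0.34,0.06,0],"delta_rot": [0,0,0],"fingers": -1},
    {"slide": [-0.34,0.06,0],"delta_rot": [0,0,0],"fingers": -1},
    {"slide": [-0.33,0.056,0],"delta_rot": [0,0,0],"fingers": -1},
    {"slide": [0,0,0.3],"delta_rot": [0,0,0],"fingers": -1},
    {"slide": [0,0,0.3],"delta_rot": [0,0,0],"fingers": -1},
    {"slide": [0,0,0.2],"delta_rot": [0,0,0],"fingers": -1},
    {"slide": [0,0,0.04],"delta_rot": [0,0,0],"fingers": -1},
    {"slide": [0,0,0],"delta_rot": [0,0,0],"fingers": -1}
  ]
}}

```text
time_s: 4.85
tcp_pos: [0.5236, 0.2149, 0.101]
eef_rot: [-180.0, -0.0, -101.2]
contact_force: [-0.1, 0.5, 1.1]
gripper_width: 0.0009
gripper_force: 0.0
```

```bash
python3 - <<'E'
from h import *;go(PAD)
from plant import r
a=r.capture("side")["image"][150:330,130:330];b=r.capture("top")["image"][140:240,110:270]
cv2.imwrite("pics/pre.png",np.hstack([cv2.resize(a,(400,360),interpolation=2),cv2.resize(b,(400,250),interpolation=2)[:250] if 0 else cv2.copyMakeBorder(cv2.resize(b,(400,250),interpolation=2),0,110,0,0,0)]))
E
```

```text
t 4.85 tcp [0.5236 0.2149 0.101 ] rot [-180.    -0.  -101.2] target [0.5228 0.2167 0.083 ]
slide units [-0.01   0.007  0.12 ] turn units [-0.002 -0.003  0.014] F [-0.11  0.47  1.05]
```

View pics/pre.png

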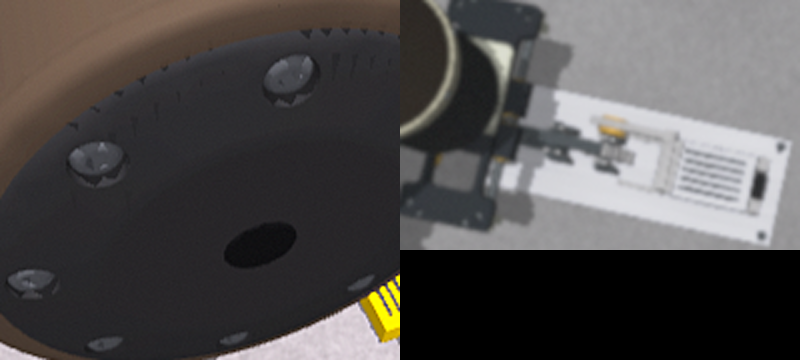

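The side camera is blocked by the arm. The top view still shows the jaw (its bar at about (665,165) in this picture) and the gripper over the pad. I'll descend by feel.

{"method": "play_rows", "body": {
  "rows": [
    {"slide": [-0.01,0.006,0.04],"delta_rot": [0,0,0],"fingers": -1},
    {"slide": [0,0,0.02],"delta_rot": [0,0,0],"fingers": -1},
    {"slide": [0,0,0],"delta_rot": [0,0,0],"fingers": -1}
  ]
}}

```text
time_s: 5.32
tcp_pos: [0.5225, 0.2164, 0.0914]
eef_rot: [180.0, -0.0, -101.2]
contact_force: [-0.1, 0.4, 0.2]
gripper_width: 0.0007
gripper_force: 0.0
```

{"method": "play_rows", "body": {
  "rows": [
    {"slide": [0,0,0.01],"delta_rot": [0,0,0],"fingers": -1},
    {"slide": [0,0,0],"delta_rot": [0,0,0],"fingers": -1}
  ]
}}

```text
time_s: 5.58
tcp_pos: [0.5227, 0.2165, 0.09]
eef_rot: [180.0, -0.0, -101.2]
contact_force: [-0.1, -0.2, 0.7]
gripper_width: 0.0005
gripper_force: 0.0
```

{"method": "play_rows", "body": {
  "rows": [
    {"slide": [0,0,0.008],"delta_rot": [0,0,0],"fingers": -1},
    {"slide": [0,0,0],"delta_rot": [0,0,0],"fingers": -1}
  ]
}}

```text
time_s: 5.82
tcp_pos: [0.5227, 0.2165, 0.0888]
eef_rot: [180.0, -0.0, -101.2]
contact_force: [-0.1, -0.1, 0.4]
gripper_width: 0.0003
gripper_force: 0.0
```

{"method": "play_rows", "body": {
  "rows": [
    {"slide": [0,0,0.01],"delta_rot": [0,0,0],"fingers": -1},
    {"slide": [0,0,0],"delta_rot": [0,0,0],"fingers": -1}
  ]
}}

```text
time_s: 6.08
tcp_pos: [0.5226, 0.2164, 0.0872]
eef_rot: [180.0, -0.0, -101.2]
contact_force: [-0.3, 1.1, 1.0]
gripper_width: 0.0003
gripper_force: 0.0
```

{"method": "play_rows", "body": {
  "rows": [
    {"slide": [0,0,0.01],"delta_rot": [0,0,0],"fingers": -1},
    {"slide": [0,0,0],"delta_rot": [0,0,0],"fingers": -1}
  ]
}}

```text
time_s: 6.32
tcp_pos: [0.5227, 0.2165, 0.0858]
eef_rot: [-180.0, 0.0, -101.2]
contact_force: [0.1, -0.2, -0.5]
gripper_width: 0.0008
gripper_force: 0.0
```

{"method": "play_rows", "body": {
  "rows": [
    {"slide": [0,0,0.01],"delta_rot": [0,0,0],"fingers": -1},
    {"slide": [0,0,0],"delta_rot": [0,0,0],"fingers": -1}
  ]
}}

```text
time_s: 6.58
tcp_pos: [0.5229, 0.2167, 0.0849]
eef_rot: [-180.0, 0.0, -101.2]
contact_force: [-0.8, 0.0, 5.5]
gripper_width: 0.0006
gripper_force: 2.4
```

{"method": "play_rows", "body": {
  "rows": [
    {"slide": [0,0,0.008],"delta_rot": [0,0,0],"fingers": -1},
    {"slide": [0,0,0],"delta_rot": [0,0,0],"fingers": -1}
  ]
}}

```text
time_s: 6.82
tcp_pos: [0.523, 0.2168, 0.0841]
eef_rot: [-180.0, 0.0, -101.2]
contact_force: [-2.3, 0.5, 7.5]
gripper_width: 0.0004
gripper_force: 3.7
```

{"method": "play_rows", "body": {
  "rows": [
    {"slide": [0,0,0.006],"delta_rot": [0,0,0],"fingers": -1},
    {"slide": [0,0,0],"delta_rot": [0,0,0],"fingers": -1}
  ]
}}

```text
time_s: 7.08
tcp_pos: [0.523, 0.217, 0.0833]
eef_rot: [-179.9, 0.1, -101.1]
contact_force: [-3.5, 0.7, 7.6]
gripper_width: 0.0006
gripper_force: 4.3
```

{"method": "play_rows", "body": {
  "rows": [
    {"slide": [0,0,0.006],"delta_rot": [0,0,0],"fingers": -1},
    {"slide": [0,0,0],"delta_rot": [0,0,0],"fingers": -1}
  ]
}}

```text
time_s: 7.32
tcp_pos: [0.5231, 0.217, 0.0825]
eef_rot: [-179.9, 0.1, -101.1]
contact_force: [-3.0, 1.4, 8.8]
gripper_width: 0.0003
gripper_force: 4.5
```

{"method": "play_rows", "body": {
  "rows": [
    {"slide": [0,0,0.006],"delta_rot": [0,0,0],"fingers": -1},
    {"slide": [0,0,0],"delta_rot": [0,0,0],"fingers": -1}
  ]
}}

```text
time_s: 7.58
tcp_pos: [0.5231, 0.2171, 0.0812]
eef_rot: [-179.9, 0.1, -101.2]
contact_force: [-0.8, 1.7, 3.4]
gripper_width: 0.0005
gripper_force: 1.9
```

The force dropped, so the pawl has probably come free. I'll go slightly further, hold, and check the jaw.

{"method": "play_rows", "body": {
  "rows": [
    {"slide": [0,0,0.005],"delta_rot": [0,0,0],"fingers": -1},
    {"slide": [0,0,0],"delta_rot": [0,0,0],"fingers": -1}
  ]
}}

```text
time_s: 7.82
tcp_pos: [0.5231, 0.2171, 0.08]
eef_rot: [-180.0, 0.1, -101.2]
contact_force: [-0.3, 4.2, 4.9]
gripper_width: 0.0006
gripper_force: 2.7
```

```bash
cat > jaw.py <<'E'
from h import *
from plant import r
import sys
go(PAD)
im=r.capture("top")["image"]; cv2.imwrite(f"pics/j{sys.argv[1]}.png",im)
a=cv2.imread("pics/top0.png").astype(int)
# brightness profile along the jaw's side line vs start
L=np.c_[np.full(60,.018),np.linspace(-.06,.02,60),np.full(60,.062)]
u=proj("top",T(P,L)).astype(np.float32)[None]
f=lambda i:cv2.remap(i.astype(np.float32).mean(2),u[...,0],u[...,1],1)[0].astype(int)
print(f(a)[::3]);print(f(im)[::3])
E
python3 jaw.py 1
```

```text
t 7.825 tcp [0.5231 0.2171 0.08  ] rot [-1.800e+02  1.000e-01 -1.012e+02] target [0.5228 0.2167 0.083 ]
slide units [ 0.003  0.001 -0.02 ] turn units [-0.01   0.014  0.015] F [-0.34  4.21  4.92]
[147 157 154 164 172 172 164 177 176 178 189 190 180 181 189 190 192 149
  98  96]
[157 167 163 178 200 191 181 183 187 183 199 202 191 193 200 202 203 158
 103 101]
```

{"method": "play_rows", "body": {
  "rows": [
    {"slide": [0,0,0],"delta_rot": [0,0,0],"fingers": -1},
    {"slide": [0,0,0],"delta_rot": [0,0,0],"fingers": -1},
    {"slide": [0,0,0],"delta_rot": [0,0,0],"fingers": -1},
    {"slide": [0,0,0],"delta_rot": [0,0,0],"fingers": -1},
    {"slide": [0,0,0],"delta_rot": [0,0,0],"fingers": -1},
    {"slide": [0,0,0],"delta_rot": [0,0,0],"fingers": -1}
  ]
}}

```text
time_s: 8.62
tcp_pos: [0.5231, 0.2171, 0.0801]
eef_rot: [-180.0, 0.1, -101.2]
contact_force: [-1.4, 4.4, 5.0]
gripper_width: 0.0006
gripper_force: 3.1
```

```bash
python3 jaw.py 2; python3 - <<'E'
import cv2,numpy as np
f=lambda n:cv2.resize(cv2.imread(f"pics/{n}.png")[170:245,180:275],None,fx=5,fy=5,interpolation=2)
cv2.imwrite("pics/cmp.png",cv2.resize(np.vstack([f("top0")[60:340],f("j2")[60:340]]),None,fx=1,fy=1))
E
```

```text
t 8.625 tcp [0.5231 0.2171 0.0801] rot [-1.800e+02  1.000e-01 -1.012e+02] target [0.5228 0.2167 0.083 ]
slide units [ 0.003  0.001 -0.019] turn units [-0.01   0.013  0.015] F [-1.39  4.45  5.05]
[147 157 154 164 172 172 164 177 176 178 189 190 180 181 189 190 192 149
  98  96]
[156 166 164 180 216 207 194 183 188 186 188 182 182 192 200 202 203 158
 103 101]
```

View pics/cmp.png

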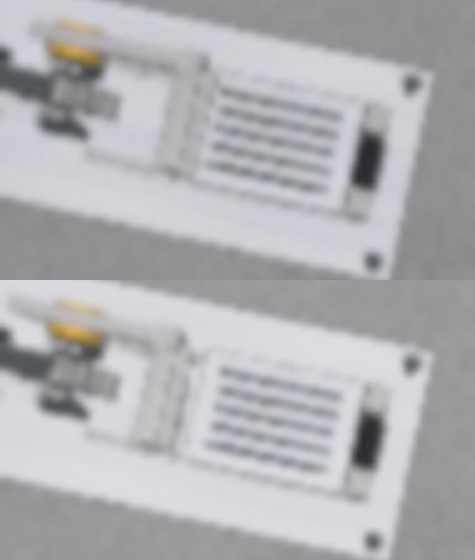

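The jaw bar moved left from about (185,115) to (160,395-280), so the jaw is backing off. I'll keep holding.

{"method": "play_rows", "body": {
  "rows": [
    {"slide": [0,0,0],"delta_rot": [0,0,0],"fingers": -1},
    {"slide": [0,0,0],"delta_rot": [0,0,0],"fingers": -1},
    {"slide": [0,0,0],"delta_rot": [0,0,0],"fingers": -1},
    {"slide": [0,0,0],"delta_rot": [0,0,0],"fingers": -1},
    {"slide": [0,0,0],"delta_rot": [0,0,0],"fingers": -1},
    {"slide": [0,0,0],"delta_rot": [0,0,0],"fingers": -1},
    {"slide": [0,0,0],"delta_rot": [0,0,0],"fingers": -1},
    {"slide": [0,0,0],"delta_rot": [0,0,0],"fingers": -1}
  ]
}}

```text
time_s: 9.68
tcp_pos: [0.5231, 0.2169, 0.0801]
eef_rot: [-180.0, 0.0, -101.2]
contact_force: [0.4, 5.2, 6.5]
gripper_width: 0.0004
gripper_force: 3.5
```

{"method": "play_rows", "body": {
  "rows": [
    {"slide": [0,0,0],"delta_rot": [0,0,0],"fingers": -1},
    {"slide": [0,0,0],"delta_rot": [0,0,0],"fingers": -1},
    {"slide": [0,0,0],"delta_rot": [0,0,0],"fingers": -1},
    {"slide": [0,0,0],"delta_rot": [0,0,0],"fingers": -1},
    {"slide": [0,0,0],"delta_rot": [0,0,0],"fingers": -1},
    {"slide": [0,0,0],"delta_rot": [0,0,0],"fingers": -1},
    {"slide": [0,0,0],"delta_rot": [0,0,0],"fingers": -1},
    {"slide": [0,0,0],"delta_rot": [0,0,0],"fingers": -1}
  ]
}}

```text
time_s: 10.68
tcp_pos: [0.5231, 0.2169, 0.0801]
eef_rot: [-180.0, 0.0, -101.2]
contact_force: [-1.0, 4.6, 7.1]
gripper_width: 0.0004
gripper_force: 3.5
```

```bash
python3 jaw.py 3
```

```text
t 10.675 tcp [0.5231 0.2169 0.0801] rot [-180.     0.  -101.2] target [0.5228 0.2167 0.083 ]
slide units [ 0.002  0.002 -0.02 ] turn units [-0.009  0.01   0.015] F [-0.96  4.58  7.13]
[147 157 154 164 172 172 164 177 176 178 189 190 180 181 189 190 192 149
  98  96]
[156 167 164 179 215 207 200 201 196 167 181 183 185 185 181 194 203 159
 103 101]
```

{"method": "play_rows", "body": {
  "rows": [
    {"slide": [0,0,0],"delta_rot": [0,0,0],"fingers": -1},
    {"slide": [0,0,0],"delta_rot": [0,0,0],"fingers": -1},
    {"slide": [0,0,0],"delta_rot": [0,0,0],"fingers": -1},
    {"slide": [0,0,0],"delta_rot": [0,0,0],"fingers": -1},
    {"slide": [0,0,0],"delta_rot": [0,0,0],"fingers": -1},
    {"slide": [0,0,0],"delta_rot": [0,0,0],"fingers": -1},
    {"slide": [0,0,0],"delta_rot": [0,0,0],"fingers": -1},
    {"slide": [0,0,0],"delta_rot": [0,0,0],"fingers": -1}
  ]
}}

```text
time_s: 11.72
tcp_pos: [0.5231, 0.2169, 0.08]
eef_rot: [-180.0, 0.0, -101.2]
contact_force: [-0.2, 4.4, 5.9]
gripper_width: 0.0003
gripper_force: 3.5
```

```bash
python3 jaw.py 4; python3 - <<'E'
import cv2,numpy as np
f=lambda n:cv2.resize(cv2.imread(f"pics/{n}.png")[170:245,180:275],None,fx=5,fy=5,interpolation=2)
cv2.imwrite("pics/cmp2.png",np.vstack([f("j3")[60:340],f("j4")[60:340]]))
E
```

```text
t 11.725 tcp [0.5231 0.2169 0.08  ] rot [-180.     0.  -101.2] target [0.5228 0.2167 0.083 ]
slide units [ 0.002  0.001 -0.02 ] turn units [-0.009  0.009  0.015] F [-0.18  4.41  5.86]
[147 157 154 164 172 172 164 177 176 178 189 190 180 181 189 190 192 149
  98  96]
[156 166 164 180 216 207 200 202 197 167 182 183 186 185 181 194 203 158
 103 102]
```

View pics/cmp2.png

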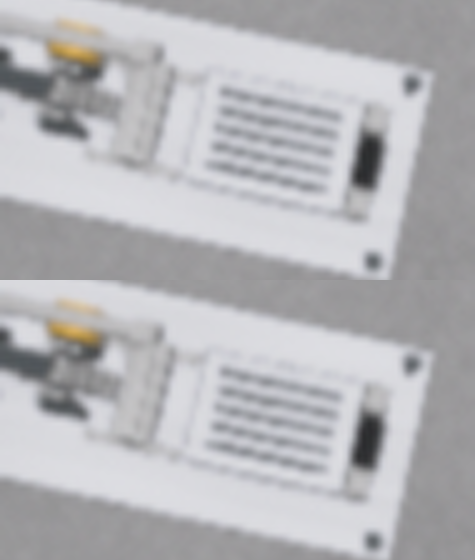

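The two frames a second apart are identical, with the jaw bar at x≈142 (about 21 mm of travel), so it is fully backed off. I'll release the pawl gently and move over the unit.

{"method": "play_rows", "body": {
  "rows": [
    {"slide": [0,0,-0.02],"delta_rot": [0,0,0],"fingers": -1},
    {"slide": [0,0,-0.03],"delta_rot": [0,0,0],"fingers": -1},
    {"slide": [0,0,-0.1],"delta_rot": [0,0,0],"fingers": -1},
    {"slide": [0,0,-0.3],"delta_rot": [0,0,0],"fingers": -1},
    {"slide": [0,0,-0.25],"delta_rot": [0,0,0],"fingers": 1},
    {"slide": [0.3,0,0],"delta_rot": [0,0,0],"fingers": 1},
    {"slide": [0.3,0,0],"delta_rot": [0,0,0],"fingers": 1},
    {"slide": [0.3,0,0],"delta_rot": [0,0,0],"fingers": 1}
  ]
}}

```text
time_s: 12.78
tcp_pos: [0.4953, 0.0822, 0.185]
eef_rot: [179.9, -0.1, -101.2]
contact_force: [0.2, 0.6, 0.3]
gripper_width: 0.0348
gripper_force: 0.0
```

{"method": "play_rows", "body": {
  "rows": [
    {"slide": [0.3,0,0],"delta_rot": [0,0,0],"fingers": 1},
    {"slide": [0.1,0,0],"delta_rot": [0,0,0],"fingers": 1},
    {"slide": [0,0,0],"delta_rot": [0,0,0],"fingers": 1},
    {"slide": [0,0,0],"delta_rot": [0,0,0],"fingers": 1}
  ]
}}

```text
time_s: 13.28
tcp_pos: [0.4851, 0.0257, 0.1848]
eef_rot: [180.0, -0.0, -101.2]
contact_force: [-0.3, 0.2, 0.7]
gripper_width: 0.0751
gripper_force: 0.0
```

```bash
python3 -c "
from h import *;go(UNIT+[0,0,.028])"
```

```text
t 13.275 tcp [0.4851 0.0257 0.1848] rot [ 180.    -0.  -101.2] target [0.4841 0.023  0.028 ]
slide units [0.019 0.003 1.045] turn units [ 0.    -0.001  0.013] F [-0.28  0.18  0.7 ]
```

{"method": "play_rows", "body": {
  "rows": [
    {"slide": [0.019,0.003,0.25],"delta_rot": [0,0,0],"fingers": 1},
    {"slide": [0,0,0.25],"delta_rot": [0,0,0],"fingers": 1},
    {"slide": [0,0,0.25],"delta_rot": [0,0,0],"fingers": 1},
    {"slide": [0,0,0.15],"delta_rot": [0,0,0],"fingers": 1},
    {"slide": [0,0,0.1],"delta_rot": [0,0,0],"fingers": 1},
    {"slide": [0,0,0.045],"delta_rot": [0,0,0],"fingers": 1},
    {"slide": [0,0,0],"delta_rot": [0,0,0],"fingers": 1}
  ]
}}

```text
time_s: 14.15
tcp_pos: [0.4839, 0.0229, 0.0277]
eef_rot: [180.0, -0.0, -101.1]
contact_force: [0.1, -0.0, 0.3]
gripper_width: 0.0878
gripper_force: 0.0
```

{"method": "play_rows", "body": {
  "rows": [
    {"slide": [0,0,0],"delta_rot": [0,0,0],"fingers": 0.4},
    {"slide": [0,0,0],"delta_rot": [0,0,0],"fingers": 0.35},
    {"slide": [0,0,0],"delta_rot": [0,0,0],"fingers": 0.3},
    {"slide": [0,0,0],"delta_rot": [0,0,0],"fingers": 0.25}
  ],
  "squeeze": 5
}}

```text
time_s: 14.65
tcp_pos: [0.484, 0.0225, 0.0282]
eef_rot: [-180.0, 0.0, -101.2]
contact_force: [0.3, -0.7, 0.5]
gripper_width: 0.0563
gripper_force: 0.0
```

{"method": "play_rows", "body": {
  "rows": [
    {"slide": [0,0,0],"delta_rot": [0,0,0],"fingers": 0.2},
    {"slide": [0,0,0],"delta_rot": [0,0,0],"fingers": 0.1},
    {"slide": [0,0,0],"delta_rot": [0,0,0],"fingers": -0.2}
  ]
}}

```text
time_s: 15.02
tcp_pos: [0.484, 0.0225, 0.0281]
eef_rot: [-180.0, 0.0, -101.2]
contact_force: [-2.0, 0.3, 5.6]
gripper_width: 0.0562
gripper_force: 5.0
```

{"method": "play_rows", "body": {
  "rows": [
    {"slide": [0,0,0],"delta_rot": [0,0,0],"fingers": -0.5},
    {"slide": [0,0,0],"delta_rot": [0,0,0],"fingers": -0.5},
    {"slide": [0,0,0],"delta_rot": [0,0,0],"fingers": -0.5}
  ],
  "squeeze": 20
}}

```text
time_s: 15.4
tcp_pos: [0.484, 0.0225, 0.0282]
eef_rot: [-180.0, 0.0, -101.2]
contact_force: [-1.0, 0.5, 6.2]
gripper_width: 0.0559
gripper_force: 20.0
```

{"method": "play_rows", "body": {
  "rows": [
    {"slide": [-0.007,0,-0.01],"delta_rot": [0,0,0],"fingers": -0.5},
    {"slide": [-0.006,0,-0.04],"delta_rot": [0,0,0],"fingers": -0.5},
    {"slide": [0,0,-0.1],"delta_rot": [0,0,0],"fingers": -0.5},
    {"slide": [0,0,-0.2],"delta_rot": [0,0,0],"fingers": -0.5}
  ]
}}

```text
time_s: 15.9
tcp_pos: [0.4832, 0.0241, 0.0802]
eef_rot: [179.9, -0.1, -101.2]
contact_force: [-0.1, 0.2, -2.5]
gripper_width: 0.0557
gripper_force: 20.0
```

{"method": "play_rows", "body": {
  "rows": [
    {"slide": [0,0,-0.2],"delta_rot": [0,0,0],"fingers": -0.5},
    {"slide": [0,0,-0.2],"delta_rot": [0,0,0],"fingers": -0.5},
    {"slide": [0,0,-0.1],"delta_rot": [0,0,0],"fingers": -0.5},
    {"slide": [0,0,0],"delta_rot": [0,0,0],"fingers": -0.5}
  ]
}}

```text
time_s: 16.4
tcp_pos: [0.4846, 0.0247, 0.156]
eef_rot: [-179.9, 0.1, -101.2]
contact_force: [0.4, 0.4, -2.4]
gripper_width: 0.056
gripper_force: 20.0
```

```bash
python3 -c "
from h import *;go(TRAY+[0,0,.0085],-90)
from plant import r
im=r.capture('top')['image'];cv2.imwrite('pics/lift.png',cv2.resize(im[130:280,130:430],None,fx=2.6,fy=2.6,interpolation=2))"
```

```text
t 16.4 tcp [0.4846 0.0247 0.156 ] rot [-1.799e+02  1.000e-01 -1.012e+02] target [ 0.485  -0.336   0.0085]
slide units [ 2.36  -0.467  0.981] turn units [-0.018  0.014 -2.438] F [ 0.41  0.39 -2.4 ]
```

View pics/lift.png

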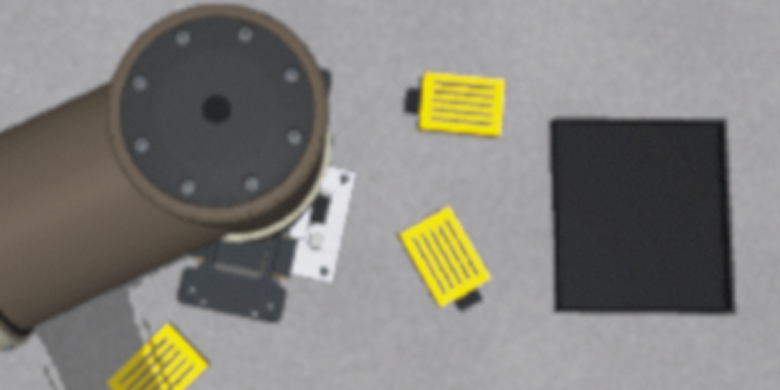

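The unit is lifted and held, with its weight showing on the force reading. The tray is clear at (640,215). I'll move over it.

{"method": "play_rows", "body": {
  "rows": [
    {"slide": [0,0,0],"delta_rot": [0,0,-1],"fingers": -0.5},
    {"slide": [0,0,0],"delta_rot": [0,0,-1],"fingers": -0.5},
    {"slide": [0,0,0],"delta_rot": [0,0,-0.44],"fingers": -0.5},
    {"slide": [0.15,0,0],"delta_rot": [0,0,0],"fingers": -0.5},
    {"slide": [0.25,0,0],"delta_rot": [0,0,0],"fingers": -0.5},
    {"slide": [0.3,0,0],"delta_rot": [0,0,0],"fingers": -0.5},
    {"slide": [0.3,0,0],"delta_rot": [0,0,0],"fingers": -0.5},
    {"slide": [0.3,0,0],"delta_rot": [0,0,0],"fingers": -0.5}
  ]
}}

```text
time_s: 17.45
tcp_pos: [0.4838, -0.1719, 0.1546]
eef_rot: [179.9, 0.0, -90.0]
contact_force: [0.7, 0.9, -2.1]
gripper_width: 0.056
gripper_force: 20.0
```

{"method": "play_rows", "body": {
  "rows": [
    {"slide": [0.3,0,0],"delta_rot": [0,0,0],"fingers": -0.5},
    {"slide": [0.3,0,0],"delta_rot": [0,0,0],"fingers": -0.5},
    {"slide": [0.25,0,0],"delta_rot": [0,0,0],"fingers": -0.5},
    {"slide": [0.15,0,0],"delta_rot": [0,0,0],"fingers": -0.5},
    {"slide": [0.06,0,0],"delta_rot": [0,0,0],"fingers": -0.5},
    {"slide": [0,0,0],"delta_rot": [0,0,0],"fingers": -0.5},
    {"slide": [0,0,0],"delta_rot": [0,0,0],"fingers": -0.5}
  ]
}}

```text
time_s: 18.32
tcp_pos: [0.4843, -0.3288, 0.1552]
eef_rot: [180.0, 0.0, -90.0]
contact_force: [0.3, -0.2, -1.9]
gripper_width: 0.0555
gripper_force: 20.0
```

```bash
python3 -c "
from h import *;go(TRAY+[0,0.007,.008],-90)"
```

```text
t 18.325 tcp [ 0.4843 -0.3288  0.1552] rot [180.   0. -90.] target [ 0.485 -0.329  0.008]
slide units [ 0.002 -0.005  0.981] turn units [0.005 0.004 0.007] F [ 0.32 -0.17 -1.86]
```

{"method": "play_rows", "body": {
  "rows": [
    {"slide": [0,0,0.2],"delta_rot": [0,0,0],"fingers": -0.5},
    {"slide": [0,0,0.25],"delta_rot": [0,0,0],"fingers": -0.5},
    {"slide": [0,0,0.25],"delta_rot": [0,0,0],"fingers": -0.5},
    {"slide": [0,0,0.15],"delta_rot": [0,0,0],"fingers": -0.5},
    {"slide": [0,0,0.07],"delta_rot": [0,0,0],"fingers": -0.5},
    {"slide": [0,0,0.03],"delta_rot": [0,0,0],"fingers": -0.5},
    {"slide": [0,0,0],"delta_rot": [0,0,0],"fingers": -0.5}
  ]
}}

```text
time_s: 19.2
tcp_pos: [0.4849, -0.3295, 0.0136]
eef_rot: [-179.9, -0.0, -90.0]
contact_force: [1.1, 0.2, -2.0]
gripper_width: 0.0557
gripper_force: 20.0
```

{"method": "play_rows", "body": {
  "rows": [
    {"slide": [0,0,0.007],"delta_rot": [0,0,0],"fingers": -0.5},
    {"slide": [0,0,0],"delta_rot": [0,0,0],"fingers": -0.5}
  ]
}}

```text
time_s: 19.45
tcp_pos: [0.4847, -0.3297, 0.0125]
eef_rot: [-179.9, -0.0, -90.0]
contact_force: [-0.1, 0.8, -2.3]
gripper_width: 0.056
gripper_force: 20.0
```

{"method": "play_rows", "body": {
  "rows": [
    {"slide": [0,0,0.007],"delta_rot": [0,0,0],"fingers": -0.5},
    {"slide": [0,0,0],"delta_rot": [0,0,0],"fingers": -0.5}
  ]
}}

```text
time_s: 19.7
tcp_pos: [0.4843, -0.3296, 0.0109]
eef_rot: [-180.0, 0.0, -90.0]
contact_force: [-0.4, -0.2, -2.0]
gripper_width: 0.0558
gripper_force: 20.0
```

{"method": "play_rows", "body": {
  "rows": [
    {"slide": [0,0,0.01],"delta_rot": [0,0,0],"fingers": -0.5},
    {"slide": [0,0,0],"delta_rot": [0,0,0],"fingers": -0.5}
  ]
}}

```text
time_s: 19.95
tcp_pos: [0.4842, -0.3295, 0.0092]
eef_rot: [180.0, 0.0, -90.0]
contact_force: [0.7, -0.1, -1.8]
gripper_width: 0.056
gripper_force: 20.0
```

{"method": "play_rows", "body": {
  "rows": [
    {"slide": [0,0,0.007],"delta_rot": [0,0,0],"fingers": -0.5},
    {"slide": [0,0,0],"delta_rot": [0,0,0],"fingers": -0.5}
  ]
}}

```text
time_s: 20.2
tcp_pos: [0.4843, -0.3295, 0.0082]
eef_rot: [180.0, 0.0, -90.0]
contact_force: [0.5, 0.5, -1.9]
gripper_width: 0.0559
gripper_force: 20.0
```

{"method": "play_rows", "body": {
  "rows": [
    {"slide": [0,0,0.006],"delta_rot": [0,0,0],"fingers": -0.5},
    {"slide": [0,0,0],"delta_rot": [0,0,0],"fingers": -0.5}
  ]
}}

```text
time_s: 20.45
tcp_pos: [0.4843, -0.3296, 0.0073]
eef_rot: [180.0, 0.0, -90.0]
contact_force: [-0.0, -0.8, -2.4]
gripper_width: 0.0559
gripper_force: 20.0
```

{"method": "play_rows", "body": {
  "rows": [
    {"slide": [0,0,0.005],"delta_rot": [0,0,0],"fingers": -0.5},
    {"slide": [0,0,0],"delta_rot": [0,0,0],"fingers": -0.5}
  ]
}}

```text
time_s: 20.7
tcp_pos: [0.4844, -0.3296, 0.0072]
eef_rot: [-180.0, -0.0, -90.0]
contact_force: [-1.2, 2.4, 5.1]
gripper_width: 0.0563
gripper_force: 20.0
```

{"method": "play_rows", "body": {
  "rows": [
    {"slide": [0,0,0.003],"delta_rot": [0,0,0],"fingers": -0.5},
    {"slide": [0,0,0],"delta_rot": [0,0,0],"fingers": -0.5}
  ]
}}

```text
time_s: 20.95
tcp_pos: [0.4844, -0.3296, 0.0072]
eef_rot: [-180.0, -0.0, -90.0]
contact_force: [-3.1, 2.9, 9.4]
gripper_width: 0.0557
gripper_force: 20.0
```

The unit is on the tray floor. I'll ease off, open and retreat.

{"method": "play_rows", "body": {
  "rows": [
    {"slide": [0,0,-0.006],"delta_rot": [0,0,0],"fingers": -0.5},
    {"slide": [0,0,0],"delta_rot": [0,0,0],"fingers": 0.4},
    {"slide": [0,0,0],"delta_rot": [0,0,0],"fingers": 0.6},
    {"slide": [0,0,0],"delta_rot": [0,0,0],"fingers": 0.6},
    {"slide": [0,0,0],"delta_rot": [0,0,0],"fingers": 0.6}
  ],
  "squeeze": 5
}}

```text
time_s: 21.58
tcp_pos: [0.4844, -0.3296, 0.007]
eef_rot: [180.0, 0.0, -90.0]
contact_force: [0.6, -0.2, 0.6]
gripper_width: 0.0704
gripper_force: 0.0
```

{"method": "play_rows", "body": {
  "rows": [
    {"slide": [0,0,-0.05],"delta_rot": [0,0,0],"fingers": 0.6},
    {"slide": [0,0,-0.2],"delta_rot": [0,0,0],"fingers": 0.6},
    {"slide": [0,0,-0.3],"delta_rot": [0,0,0],"fingers": 0.6},
    {"slide": [0,0,-0.3],"delta_rot": [0,0,0],"fingers": 0.6},
    {"slide": [0,0,-0.3],"delta_rot": [0,0,0],"fingers": 0.6},
    {"slide": [0.3,0,0],"delta_rot": [0,0,0],"fingers": 0.6},
    {"slide": [0.3,0,0],"delta_rot": [0,0,0],"fingers": 0.6},
    {"slide": [0.3,0,0],"delta_rot": [0,0,0],"fingers": 0.6}
  ]
}}

```text
time_s: 22.58
tcp_pos: [0.4845, -0.4658, 0.1807]
eef_rot: [-179.9, -0.0, -90.0]
contact_force: [0.8, 0.3, 0.2]
gripper_width: 0.07
gripper_force: 0.0
```

{"method": "play_rows", "body": {
  "rows": [
    {"slide": [0.3,0,0],"delta_rot": [0,0,0],"fingers": 0.6},
    {"slide": [0.3,0,0],"delta_rot": [0,0,0],"fingers": 0.6},
    {"slide": [0,0,0],"delta_rot": [0,0,0],"fingers": 0.6},
    {"slide": [0,0,0],"delta_rot": [0,0,0],"fingers": 0.6}
  ]
}}

```text
time_s: 23.08
tcp_pos: [0.484, -0.5545, 0.1795]
eef_rot: [180.0, 0.0, -90.0]
contact_force: [0.1, 0.1, 0.3]
gripper_width: 0.0697
gripper_force: 0.0
```

```bash
python3 -c "
from plant import r
import cv2
cv2.imwrite('pics/end.png',cv2.resize(r.capture('top')['image'],(768,576)))"
```

```text
(no output)
```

View pics/end.png

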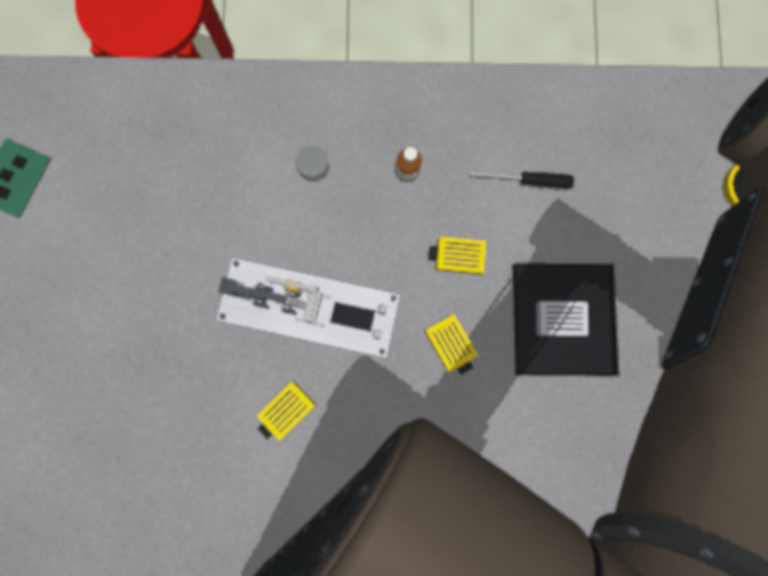

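The unit lies flat, fins up, inside the tray at (563,318). The clamp's bed is empty with the jaw back, and the other objects are where they were.

```bash
python3 -c "
from plant import r
print(r.close_job())"
```

```text
the job is handed in; nothing more can be done
None
```

The job is handed in at about 23 s: the pawl was pressed with about 9 N and held until the jaw was fully back, then released, and the control unit now lies flat, fins up, in the black tray with nothing else moved.

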